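Hang the tube-rotator wheel on the latching J-hook

ROBOT

A 6-joint arm with a two-finger parallel gripper is mounted at the origin on the work surface. World frame = base frame: x ahead of the robot, y to its left, z up, the work surface at z = 0. Lengths are in m, angles in rad, forces in N, time in s.
With the tool pointing down it reaches from about 0.325 to 0.9 m from the base axis. Payload 6.1 kg.
Tool frame: the origin (TCP) lies midway between the tips of the shut fingers; the grasp point (between the pads) lies 19 mm behind it; x points along the fingers, y is the direction in which the jaws open and shut, and the axes are right-handed (so a half turn about x gives the same grasp; the last joint's range is limited). The gripper opens to 85 mm and grips with 20 to 120 N. Pads are 22 mm wide; open, the fingers measure 114 mm over their backs; the gripper's body (76 mm by 85 mm) begins 54 mm behind the grasp point. The pads swing forward as they close: fully open they stand 13 mm farther back than shut.
Start: joints at [1.087, 0.22, 1.526, -0, 1.395, -0.126], TCP at [0.219, 0.585, 0.231] pointing down, gripper open.
Joint ranges: [-2.98, 2.98], [-0.91, 2.08], [0.09, 2.57], [-1.24, 4.39], [0.2, 2.65], [-2.68, 2.68]. Speed limits (rad/s): [2.57, 2.57, 3.01, 3.14, 3.14, 3.14].

INTERFACE

Orientations are given as [roll, pitch, yaw] about the fixed x, y, z axes, in that order (R = Rz(yaw) Ry(pitch) Rx(roll)).
In Python, from plant import movep, move_l, set_joints, gripper_to, hold, inverse_kinematics, observe, get_image, get_calibration, Unreachable, job_done gives the robot as it stands. Calls block until the motion is done:
- movep(position, orientation): joint-space move of the TCP to a pose.
- move_l(position, feed=0.15, rotation=None, max_force=None): straight line of the TCP; rotation=None keeps the orientation; feed is the mean speed in m/s. With max_force (N) it stops when the force on the tool has changed by that much, and returns True; else False.
- set_joints(angles): joint-space move.
- gripper_to(opening, f_grip=None): finger opening in m; f_grip is the grip in N (None keeps the last); returns when the fingers have stopped.
- hold(seconds).
- inverse_kinematics(position, orientation): joint angles nearest the present ones, or None.
- observe(): the state.
- get_image(name): name is "side" or "top"; returns (picture, depth): 400x640x3 uint8, red, green, blue; 400x640 float32, m along the optical axis (not along the pixel's ray), 0 where there is no reading.
- get_calibration(name): a dict with "intrinsics" (3x3 intrinsics, pixels), "world_from_camera" (4x4, takes a point from camera to world coordinates). Camera axes: x right, y down, z forward; pixel columns grow to the right and rows downward; lengths in m; the calibration is good to about 2 mm. A picture is of the moment at which its call begins. get_calibration takes no time and is no camera call.
A pose or a line that the arm cannot do raises Unreachable and nothing moves.
- job_done(): hands the job in, once; it reports no verdict.
The state is a dict: "time_s": time; "q": joint angles; "joint_velocities": joint speeds; "joint_torque": joint torques, N m; "eef_pos": TCP position; "tcp_rot": TCP orientation; "ft_force": force on the tool from outside, world axes, zero at the start; "torque": the same for the moment, N m; "opening": finger opening in m.
Only numpy, scipy, OpenCV 4.12 (cv2) and the standard library are available. Lean on these libraries where they do the work, as an engineer would, in place of code of your own. Each camera call takes 0.05 s, during which the arm holds its last target. There are 200 camera calls.

TASK

Take the spoked rotator wheel out of its rest by the rim and hang it by the rim on the J-hook of the rod stand: pass the wheel over the hook's upturned tip, let the rim down on the bar in front of the sprung keeper, then slide it along the bar under the keeper until the keeper has snapped down behind it and the wheel hangs locked by the collar, released and still. Be gentle: let the rim settle by feel without pressing hard on the hook, never let the wheel drop, and leave the other things on the bench where they are.

Things in the scene. Friction and masses are not known exactly. Their poses are not given: they have to be found in the camera images.
- wheel: Loose aluminium tube-rotator wheel, 0.25 to 0.42 kg, upright in its rest: rim outer radius 100 mm, inner 86 mm, 12 mm wide along the wheel's axis; 32 mm black hub, 18 mm wide; 3 spokes (12 mm wide, 6 mm thick), one straight down, two at 30 degrees above level: the space under the top of the rim is open. Origin: lowest point of the rim, mid-width; x = wheel axis, z = up through the hub.
- wheel_center (a point): Centre of the wheel's hub, 100 mm above the wheel's origin along its z; same axes.
- cradle: Fixed grey plastic rest that holds the wheel upright: base 70 x 160 x 10 mm, a 14 mm slot between two plates 120 mm long, their tops 55 mm above the table. Origin: centre of the underside; x = across the slot (wheel's axis), y along the slot. The wheel lifts straight up out of it.
- stand: Fixed rod stand: base 150 x 110 x 14 mm, 12 mm rod up to 288 mm, on it a clamp with an 8 mm round steel J-hook pointing along the stand's -x at y = 0. Origin: under the rod, on the table. The clamp was set by hand: the top of the hook's level bar is 240 to 265 mm above the table, not measured: feel or see it. The hook springs 1 mm per 6 N; over 25 N between wheel and stand is too rough.
- under_run (a point): Point at table height right below the free length of the hook's bar, 85 mm from the rod (stand x = -85 mm); stand's axes. The bar is free from 18 mm on the rod's side of it (where the keeper's ramp begins) to 17 mm on the other (the upturned tip, 8 mm thick, rising 18 mm above the bar's top). The rim goes on here.
- under_seat (a point): Point at table height right below the seat, 37.5 mm from the rod (stand x = -37.5 mm); stand's axes. Here the wheel's mid plane belongs (1.5 mm play each way), its axis along the stand's x, its hub 86 mm below the bar's top. Collar face (26 mm disc, end stop) 7.5 mm behind; keeper's upright rear face 8 mm in front. A 14 mm wide bracket over seat and keeper reaches 30 mm above the bar's top.
- keeper (a joint): Lift (m) of the small black sprung keeper that hangs over the bar: 0 = down, about 0.004 with the rim under it, 0.010 at most. Down, its edge is 10 mm above the bar's top, so it catches the top 4 mm of a rim lying on the bar; its front is a 28 degree ramp. Spring 1.5 N plus 0.25 N per mm; it comes down by itself. Sliding the rim under it takes some 4 to 12 N.
- calculator: Flat black calculator 150 x 75 x 13 mm. Loose bystander, to be left alone. Origin: centre of the underside.
- tipbox: White pipette-tip box 85 x 85 x 54 mm. Loose bystander, to be left alone. Origin: centre of the underside.
- dishes: Two stacked clear culture dishes, 90 mm across, 27 mm high. Loose bystander, to be left alone. Origin: centre of the underside.
- reagent: Glass reagent bottle 70 mm across, 160 mm high. Loose bystander, to be left alone. Origin: centre of the underside.
- jar: Amber jar 64 mm across, 100 mm high. Loose bystander, to be left alone. Origin: centre of the underside.
- beaker: Glass beaker 80 mm across, 100 mm high. Loose bystander, to be left alone. Origin: centre of the underside.

How it is judged:
By the outcome, as a careful person would: the job done as asked, in the order asked, and still so for the second after the job is handed in, with the robot touching nothing.
It also fails if it takes over 58 s, if anything falls off the work surface, if the arm or the gripper's body presses on something with over 40 N, if the wrist force passes 120 N, or if a joint passes its speed limit or range.

## Working session

There is one attempt and no reset: what is moved stays moved. The work goes in short steps, each a Python script; the robot and the scene stay as the last script left them, time stands still between calls to the robot, and variables do not carry over. Pictures are saved under pics/ and viewed, about 8 in all and at most 12, crops included, and the job is handed in when it is done.

```bash
ls; mkdir -p pics
python3 - <<'E'
from plant import *
import cv2,numpy as np
for n in("side","top"):
    im,d=get_image(n); c=get_calibration(n); np.savez(f"pics/{n}.npz",im=im,d=d)
    cv2.imwrite(f"pics/{n}0.png",im[:,:,::-1]); print(n,c["intrinsics"],np.round(c["world_from_camera"],4),(d>0).mean())
o=observe();print({k:np.round(v,4) for k,v in o.items()})
E
```

```text
pics
side [[456.6211753    0.         319.17928261]
 [  0.         456.6211753  194.61975652]
 [  0.           0.           1.        ]] [[ 0.7364 -0.3209  0.5956 -0.2318]
 [-0.6763 -0.3708  0.6365 -0.8978]
 [ 0.0166 -0.8715 -0.4901  0.8281]
 [ 0.      0.      0.      1.    ]] 0.9940546875
top [[450.09566715   0.         326.51213857]
 [  0.         450.09566715 196.69110672]
 [  0.           0.           1.        ]] [[ 1.9500e-02 -9.8990e-01  1.4010e-01  3.8260e-01]
 [-9.9980e-01 -1.9200e-02  3.2000e-03  1.5900e-02]
 [-5.0000e-04 -1.4010e-01 -9.9010e-01  1.6152e+00]
 [ 0.0000e+00  0.0000e+00  0.0000e+00  1.0000e+00]] 0.9959296875
{'time_s': np.float64(0.1), 'q': array([ 1.0869,  0.2212,  1.5275, -0.    ,  1.3947, -0.1261]), 'joint_velocities': array([-0.0004, -0.0008, -0.0017, -0.0008,  0.0012,  0.0004]), 'joint_torque': array([ 6.00000e-04, -4.98245e+01, -3.90546e+01, -2.00000e-04,
        5.80000e-03, -0.00000e+00]), 'eef_pos': array([0.2186, 0.5849, 0.2303]), 'tcp_rot': array([-1.6937,  1.569 , -2.0515]), 'ft_force': array([-0.4168,  0.3135, -0.6477]), 'torque': array([ 0.0028,  0.0427, -0.0321]), 'opening': np.float64(0.0854)}
```

View pics/side0.png

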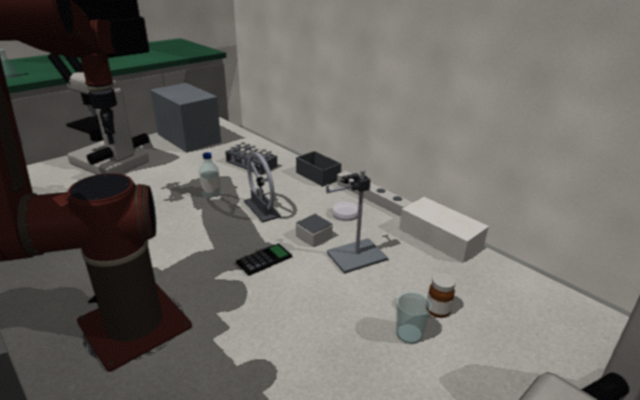

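View pics/top0.png

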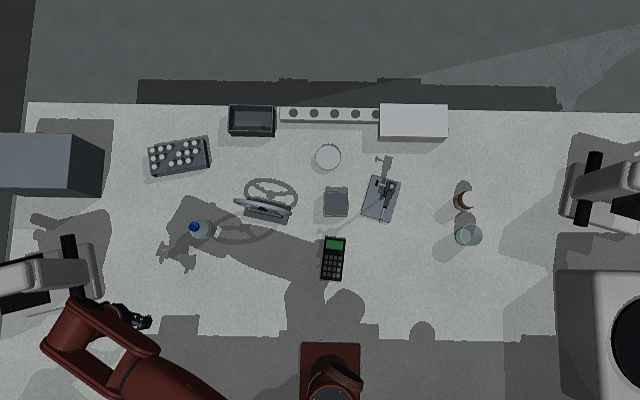

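The side view shows the wheel in its rest at about (262,182), with the stand base at (357,255) and its hook at (350,183). The top view shows the wheel at (265,205) and the stand base at (381,197), with the hook running up and left or down from about (383,180).

```bash
cat > h.py <<'E'
import numpy as np,cv2
from plant import *
def cloud(n,im=None,d=None):
    if d is None: im,d=get_image(n)
    c=get_calibration(n);K=c["intrinsics"];T=c["world_from_camera"]
    v,u=np.mgrid[:400,:640]
    P=np.stack([(u-K[0,2])/K[0,0]*d,(v-K[1,2])/K[1,1]*d,d],-1)
    W=P@T[:3,:3].T+T[:3,3]; W[d==0]=np.nan
    return im,W
def proj(n,p):
    c=get_calibration(n);K=c["intrinsics"];T=np.linalg.inv(c["world_from_camera"])
    q=K@(T[:3,:3]@np.asarray(p,float)+T[:3,3]); return q[:2]/q[2]
def axis2d(P):
    m=P.mean(0);u,s,vt=np.linalg.svd(P-m,full_matrices=False);return m,vt,s/np.sqrt(len(P))
E
python3 - <<'E'
from h import *
for n,boxes in(("top",dict(wheel=(225,175,305,235),stand=(355,145,410,230))),("side",dict(wheel=(235,140,300,225),stand=(315,165,395,275)))):
    z=np.load(f"pics/{n}.npz");im,W=cloud(n,z["im"],z["d"])
    tiles=[]
    for k,(a,b,c,d) in boxes.items():
        w=W[b:d,a:c].reshape(-1,3);w=w[~np.isnan(w[:,0])]
        print(n,k,"table z",np.round(np.median(w[np.abs(w[:,2])<.008,2]),4),"max z",np.round(np.sort(w[:,2])[-5:],3))
        if k=="wheel": sels=[(.005,.016),(.045,.06),(.07,.25),(.15,.25)]
        else: sels=[(.009,.02),(.05,.22),(.235,.265),(.265,.31)]
        for lo,hi in sels:
            s=w[(w[:,2]>lo)&(w[:,2]<hi)]
            if len(s)<5: continue
            m,vt,sd=axis2d(s[:,:2]);r=cv2.minAreaRect((s[:,:2]*1000).astype(np.float32))
            print("  z",lo,hi,len(s),"mean",np.round(s.mean(0),4),"dir",np.round(vt[0],3),"sd",np.round(sd,4),"rect",np.round(r[0],1),np.round(r[1],1),round(r[2],1))
        t=cv2.resize(im[b:d,a:c],(390,580*1 if n=="side" else 500),interpolation=cv2.INTER_CUBIC); tiles.append(t)
    cv2.imwrite(f"pics/{n}_crop.png",np.hstack(tiles)[:,:,::-1])
E
```

```text
top wheel table z 0.0 max z [0.214 0.214 0.214 0.216 0.218]
  z 0.005 0.016 710 mean [0.5658 0.2419 0.0084] dir [-0.095 -0.996] sd [0.0729 0.0544] rect [578.3 245.3] [214.4 288.1] 1.2
  z 0.045 0.06 106 mean [0.5481 0.2402 0.0533] dir [0.212 0.977] sd [0.044  0.0045] rect [551.5 243.1] [153.2  18. ] 77.9
  z 0.07 0.25 317 mean [0.5542 0.2313 0.1717] dir [0.197 0.98 ] sd [0.055  0.0038] rect [554.9 233.8] [195.6  15.7] 77.9
  z 0.15 0.25 223 mean [0.5547 0.2297 0.1937] dir [0.2  0.98] sd [0.0508 0.0037] rect [556.4 234.5] [180.9  13.2] 78.1
top stand table z 0.0002 max z [0.288 0.289 0.29  0.291 0.294]
  z 0.009 0.02 868 mean [ 0.6031 -0.1662  0.0142] dir [-0.99   0.142] sd [0.0481 0.0352] rect [ 650.9 -175.8] [307.8 185.6] 2.6
  z 0.05 0.22 13 mean [ 0.6052 -0.1687  0.0858] dir [-0.79  -0.613] sd [0.0032 0.0014] rect [ 605.4 -168.9] [10.2  4.4] 32.2
  z 0.235 0.265 148 mean [ 0.5885 -0.1559  0.255 ] dir [-0.997  0.077] sd [0.0384 0.0148] rect [ 568.2 -144.4] [ 62.1 128.9] 73.7
  z 0.265 0.31 145 mean [ 0.5821 -0.1654  0.2771] dir [-0.957  0.291] sd [0.0269 0.0056] rect [ 563.3 -158.8
[... 457 characters left out ...]

  z 0.15 0.25 209 mean [0.5488 0.217  0.1836] dir [-0.193 -0.981] sd [0.0531 0.0039] rect [554.1 232.3] [176.3  16.1] 78.7
side stand table z -0.0015 max z [0.286 0.287 0.287 0.288 0.288]
  z 0.009 0.02 1389 mean [ 0.6442 -0.1226  0.0129] dir [-0.652 -0.758] sd [0.1502 0.0544] rect [788.7  12.4] [685.6 273.9] 47.9
  z 0.05 0.22 492 mean [ 0.6634 -0.0283  0.0916] dir [-0.564 -0.826] sd [0.1916 0.0443] rect [719.1  61.4] [525.7 128.6] 51.2
  z 0.235 0.265 322 mean [ 0.5752 -0.1704  0.2517] dir [-0.931  0.364] sd [0.0368 0.0069] rect [ 561.1 -166.1] [124.9  62. ] 4.4
  z 0.265 0.31 144 mean [ 0.5733 -0.166   0.2758] dir [-0.955  0.295] sd [0.0238 0.0042] rect [ 556.3 -158.5] [ 20.  112.4] 70.6
```

View pics/top_crop.png

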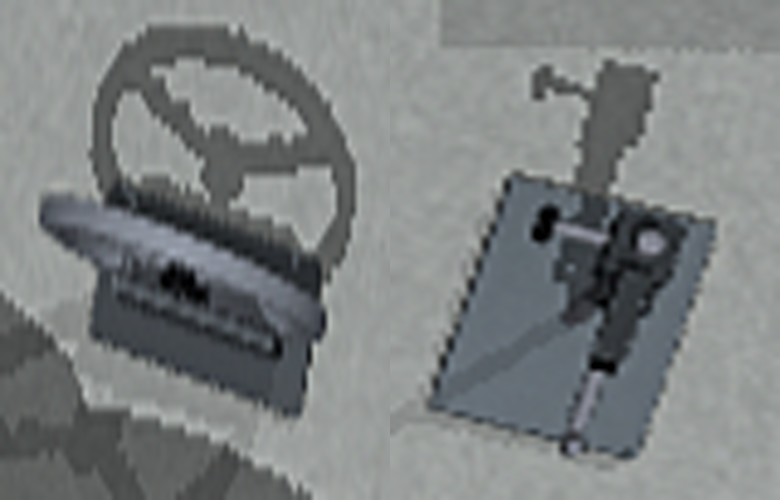

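View pics/side_crop.png

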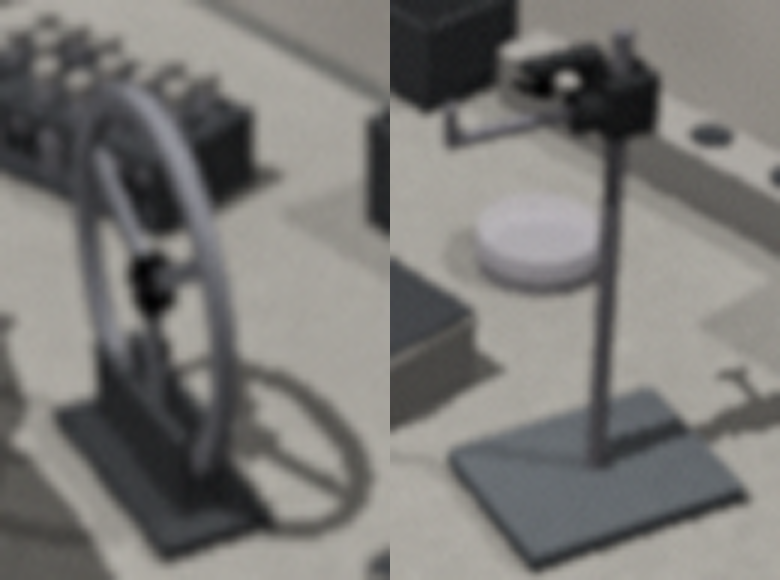

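The crops show the hook pointing toward the robot, with its upturned tip at top px (380,220) and the rod top at about (392,186). A clamp handle sticks out on the stand's +y side. So I'll grip the rim on the −y side, about 45° from the top. Next I'll refine the numbers.

Run:
```python
from h import *
C={}
for n in("top","side"):
    z=np.load(f"pics/{n}.npz");im,W=cloud(n,z["im"],z["d"]);C[n]=W.reshape(-1,3)
def near(n,c,r,lo,hi):
    w=C[n];return w[(np.hypot(w[:,0]-c[0],w[:,1]-c[1])<r)&(w[:,2]>lo)&(w[:,2]<hi)]
# base: rect of points on the base top
rects=[]
for n in C:
    s=near(n,(.59,-.165),.11,.009,.02); m=s
    r=cv2.minAreaRect((s[:,:2]*1000).astype(np.float32)); print(n,"base",np.round(r[0],1),np.round(r[1],1),r[2])
    s=near(n,(.608,-.171),.02,.03,.225); print(n,"rod pts",len(s),np.round(s.mean(0),4))
    s=near(n,(.608,-.171),.03,.281,.30); print(n,"rodtop",len(s),np.round(np.median(s,0),4))
    s=near(n,(.555,.234),.12,.06,.23);m,vt,sd=axis2d(s[:,:2]);d=vt[0]*np.sign(vt[0][1]);t=(s[:,:2]-m)@d;o=(s[:,:2]-m)@np.array([d[1],-d[0]])
    print(n,"wheel yaw",np.arctan2(-d[0],d[1]),"mid",np.round(m+d*(t.min()+t.max())/2,4),t.max()-t.min(),"axial 2/98",np.round(np.percentile(o,[2,98]),4),"zmax",np.sort(s[:,2])[-3:])
    s=near(n,(.555,.234),.12,.05,.058);print(n,"cradle top",np.round(cv2.minAreaRect((s[:,:2]*1000).astype(np.float32)),1) if 0 else cv2.minAreaRect((s[:,:2]*1000).astype(np.float32)))
c0=np.array([.608,-.171]);yaw=-.295;ex=np.array([np.cos(yaw),np.sin(yaw)]);ey=np.array([-ex[1],ex[0]])
for n in C:
    s=near(n,c0,.16,.22,.30);x=(s[:,:2]-c0)@ex;y=(s[:,:2]-c0)@ey
    k=np.abs(y)<.06
    for b in np.arange(-.13,.04,.01):
        i=k&(x>=b)&(x<b+.01)
        if i.any(): print(n,round(b,3),i.sum(),"y",np.round(np.percentile(y[i],[5,50,95])*1e3,1),"z",np.round(np.percentile(s[i,2],[5,50,95])*1e3,1))
```

```text
top base [ 595.1 -167.5] [199.9 186.1] 18.069740295410156
top rod pts 15 [ 0.6049 -0.1689  0.0794]
top rodtop 29 [ 0.6012 -0.1696  0.2852]
top wheel yaw -0.19928958932761462 mid [0.5545 0.2339] 0.19554890966826627 axial 2/98 [-0.0071  0.0071] zmax [0.21441558 0.21613534 0.21811616]
top cradle top ((549.23681640625, 238.7295684814453), (143.50778198242188, 16.87941551208496), 76.24494934082031)
side base [ 603.4 -173.4] [113.5 153.4] 72.6603012084961
side rod pts 244 [ 0.6028 -0.1748  0.1307]
side rodtop 11 [ 0.6027 -0.1742  0.285 ]
side wheel yaw -0.20374956907317204 mid [0.5532 0.2368] 0.20819459829200293 axial 2/98 [-0.0065  0.0087] zmax [0.20871536 0.20917652 0.20976769]
side cradle top ((554.1516723632812, 235.01376342773438), (160.77713012695312, 31.556665420532227), 78.61632537841797)
top -0.12 1 y [-5. -5. -5.] z [249.6 249.6 249.6]
top -0.11 8 y [-4.8 -1.3  0.6] z [250.5 263.5 269.5]
top -0.1 8 y [-5.8 -2.9  0.3] z [246.3 251.7 253.2]
top -0.09 8 y [-6.1 -2.7 -0.3] z [247.5 251.5 254.7]
top -0.08 9 y [-6.7 -3.   0.6] z [245.4 248.8 252.3]
top -0.07 19 y [-7.9 -2.5  2.4] z [24
[... 554 characters left out ...]
 [245.2 253.2 268.3]
side -0.1 11 y [-8.8 -5.  -1.2] z [244.7 248.  249.8]
side -0.09 10 y [-7.4 -5.3 -0.9] z [243.7 247.9 250.5]
side -0.08 9 y [-7.8 -5.6 -1.2] z [243.2 247.2 250.6]
side -0.07 27 y [-9.7 -4.   2.9] z [244.8 267.3 280.6]
side -0.06 41 y [-10.5  -6.    0.6] z [246.6 268.2 280.6]
side -0.05 26 y [-11.   -5.6   0.8] z [244.8 276.2 279.6]
side -0.04 53 y [-12.6  -5.4   5.3] z [236.7 251.2 280.5]
side -0.03 62 y [-15.1  -8.4   2.8] z [241.1 257.7 280. ]
side -0.02 58 y [-17.3 -13.6  -3.8] z [231.8 255.7 278.2]
side -0.01 81 y [-18.9  -8.2   3.3] z [229.9 261.4 286.3]
side -0.0 53 y [-19.3 -14.8  -4.9] z [231.8 254.3 274. ]
side 0.01 27 y [-18.2 -15.    3.6] z [233.5 252.4 264.4]
```

```bash
cat >> h.py <<'E'
pi=np.pi
SGN=1  # half-turn choice
def frame(yaw): return np.array([np.cos(yaw),np.sin(yaw)]),np.array([-np.sin(yaw),np.cos(yaw)])
WC=np.array([.5545,.2345]);WYAW=-.201;HUB0=.110
C0=np.array([.608,-.171]);SYAW=-.295;YB=-.0028;ZB=.251
GL,GH=.0658,.0658
def rot(psi): return [0,pi/2,psi-SGN*pi/2]
def tcp(hub,yaw): # TCP for the gripped wheel with this hub centre and yaw
    ey=frame(yaw)[1];p=np.array([*(np.asarray(hub[:2])-GL*ey),hub[2]+GH-.019]);return p
def hubat(xs,z,dy=0):
    ex,ey=frame(SYAW);return np.array([*(C0+xs*ex+(YB+dy)*ey),z])
def st(tag=""):
    o=observe();print(tag,"t",round(float(o["time_s"]),2),"p",np.round(o["eef_pos"],4),"F",np.round(o["ft_force"],2),"T",np.round(o["torque"],2),"op",round(float(o["opening"]),4));return o
E
python3 - <<'E'
import h;from h import *
zp=ZB-.086+.032
for s in(1,-1):
    h.SGN=s
    for nm,p,y in(("pre",tcp([*WC,HUB0+.1],WYAW),WYAW),("grip",tcp([*WC,HUB0],WYAW),WYAW),("far",tcp(hubat(-.16,zp),SYAW),SYAW),("run",tcp(hubat(-.085,zp),SYAW),SYAW),("seat",tcp(hubat(-.036,ZB-.086),SYAW),SYAW)):
        q=inverse_kinematics(p,rot(y));print(s,nm,np.round(p,3),None if q is None else np.round(q,2))
E
```

```text
1 pre [0.541 0.17  0.257] [ 0.17  0.07  1.65 -0.    1.43  0.37]
1 grip [0.541 0.17  0.157] [ 0.17  0.15  1.75 -0.    1.24  0.37]
1 far [ 0.435 -0.19   0.244] [-0.58 -0.16  1.89 -0.    1.41 -0.28]
1 run [ 0.507 -0.212  0.244] [-0.54  0.03  1.71 -0.    1.4  -0.24]
1 seat [ 0.554 -0.226  0.212] [-0.52  0.17  1.62 -0.    1.35 -0.22]
-1 pre [0.541 0.17  0.257] None
-1 grip [0.541 0.17  0.157] None
-1 far [ 0.435 -0.19   0.244] None
-1 run [ 0.507 -0.212  0.244] None
-1 seat [ 0.554 -0.226  0.212] None
```

Run:
```python
from h import *
o=observe();p=np.array(o["eef_pos"])
move_l(p+[0,0,.08],feed=.25)
movep(tcp([*WC,HUB0+.14],WYAW),rot(WYAW));st("pre")
print(move_l(tcp([*WC,HUB0],WYAW),feed=.15,max_force=8));a=st("down")
gripper_to(.03);st("30mm")
gripper_to(.005,60);hold(.2);st("grip")
im,d=get_image("side");cv2.imwrite("pics/s1.png",cv2.resize(im[100:260,160:400],(720,480))[:,:,::-1])
```

```text
pre t 2.47 p [0.5411 0.171  0.2968] F [-0.15  1.1   0.59] T [ 0.    0.01 -0.04] op 0.0854
False
down t 3.55 p [0.5421 0.1702 0.1579] F [ 0.72 -0.33 -0.21] T [ 0.05 -0.02  0.02] op 0.0854
30mm t 4.12 p [0.5414 0.17   0.1568] F [-0.69 -0.1  -1.05] T [-0.01 -0.01  0.02] op 0.0301
grip t 4.62 p [0.5415 0.17   0.1569] F [-0.36 -0.46  0.87] T [-0.13  0.01 -0.03] op 0.0113
```

View pics/s1.png

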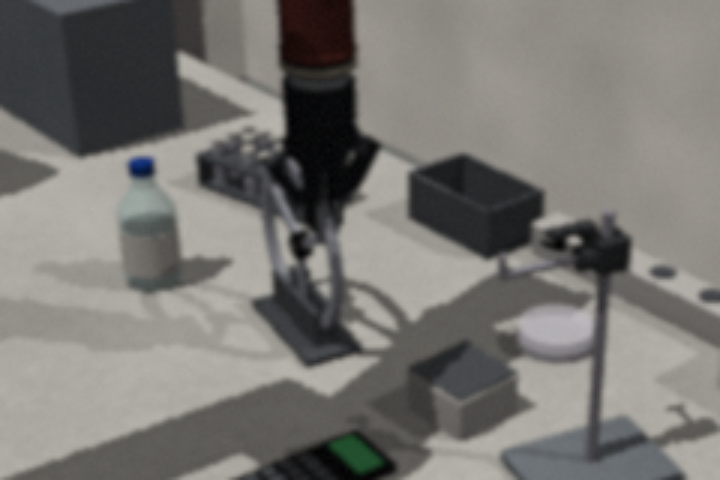

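The image shows the fingers closed on the rim's −y side, with the wheel still upright in its rest at crop px (300,250). The side forces are near zero. Next I'll lift, carry the wheel to the front of the hook and measure it there.

Run:
```python
from h import *
gripper_to(.005,90)
zp=ZB-.086+.032
print(move_l(tcp([*WC,zp+.01],WYAW),feed=.12));st("lift")
movep(tcp(hubat(-.165,zp),SYAW),rot(SYAW));hold(.3);o=st("far")
ex,ey=frame(SYAW);want=hubat(-.165,zp)
p=np.array(o["eef_pos"]);hub=np.array([*(p[:2]+GL*ey),p[2]+.019-GH])
for n in("top","side"):
    im,d=get_image(n);np.savez(f"pics/{n}2.npz",im=im,d=d);_,W=cloud(n,im,d);w=W.reshape(-1,3)
    w=w[~np.isnan(w[:,0])]
    x=(w[:,:2]-hub[:2])@ex;y=(w[:,:2]-hub[:2])@ey;z=w[:,2]-hub[2]
    r=np.hypot(y,z)
    k=(np.abs(x)<.02)&(r<.11)&(r>.076)&(y>-.02)   # rim away from the fingers
    # circle fit in the wheel plane on the outer-ish rim: mean radius ring
    A=np.c_[2*y[k],2*z[k],np.ones(k.sum())];s=np.linalg.lstsq(A,y[k]**2+z[k]**2,rcond=None)[0]
    pl=np.linalg.lstsq(np.c_[y[k],z[k],np.ones(k.sum())],x[k],rcond=None)[0]
    print(n,k.sum(),"hub off y,z mm",np.round(s[:2]*1e3,1),"R",np.sqrt(s[2]+s[0]**2+s[1]**2),"plane slopes",np.round(pl,4),"y range",y[k].min(),y[k].max())
    k=(np.abs(x)<.03)&(r<.03);print("  hub pts",k.sum(),np.round(np.median(np.c_[x,y,z][k],0),4))
    print("  top of rim z",np.round(np.sort(w[:,2][(np.abs(x)<.02)&(np.abs(y)<.012)])[-5:]-hub[2],4))
    x=(w[:,:2]-C0)@ex;y=(w[:,:2]-C0)@ey
    k=(x>-.099)&(x<-.07)&(np.abs(y+.003)<.02)&(w[:,2]>.235)&(w[:,2]<.262)
    print("  bar y",np.round(np.percentile(y[k],[5,50,95])*1e3,1),"z",np.round(np.percentile(w[k,2],[5,50,95])*1e3,1))
im=np.load("pics/top2.npz")["im"];a=cv2.resize(im[140:280,320:460],(420,420),interpolation=cv2.INTER_CUBIC)
im=np.load("pics/side2.npz")["im"];b=cv2.resize(im[130:250,270:390],(380,420),interpolation=cv2.INTER_CUBIC)
cv2.imwrite("pics/far.png",np.hstack([a,b])[:,:,::-1])
```

```text
False
lift t 5.84 p [0.5407 0.1699 0.2525] F [-0.32  0.54 -2.99] T [-0.16  0.03 -0.  ] op 0.0107
far t 7.54 p [ 0.4305 -0.1881  0.2438] F [ 0.02 -0.74 -3.23] T [-0.17  0.11 -0.08] op 0.0103
top 256 hub off y,z mm [4.  6.8] R 0.09280854887920785 plane slopes [-0.0025  0.0103  0.    ] y range -0.019984058640772247 0.10206445447954125
  hub pts 38 [-0.0031  0.0008  0.0132]
  top of rim z [0.4339 0.4345 0.4348 0.4357 0.4363]
  bar y [-6.5 -2.7  0.9] z [246.3 250.8 255.4]
side 381 hub off y,z mm [0.3 0.6] R 0.09079747714603242 plane slopes [ 0.0233 -0.0146 -0.0045] y range -0.019157347166852873 0.10300754957237607
  hub pts 128 [-0.0038 -0.0042  0.0054]
  top of rim z [0.4297 0.4299 0.43   0.4301 0.4304]
  bar y [-7.5 -5.8 -3.9] z [243.5 247.  251.2]
```

View pics/far.png

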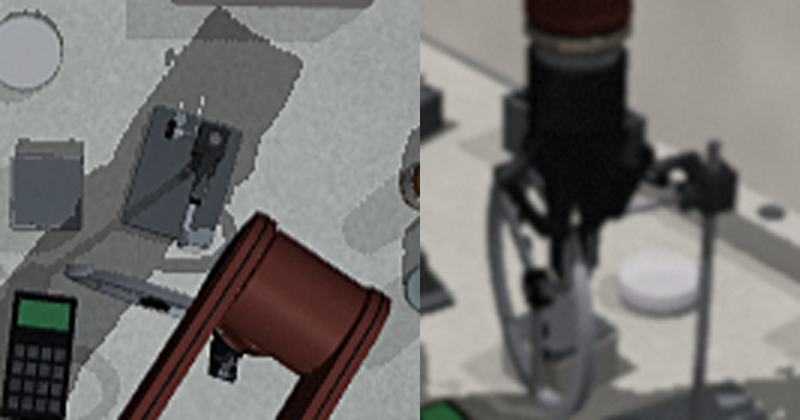

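The wheel hangs upright in the grip just in front of the hook, with its rim at left crop (110,280) and the bar tip at (190,240). Its hub offset from the planned position is about 1 mm. I'll pass it over the tip and lower it by feel.

Run:
```python
from h import *
zp=ZB-.086+.032
print(move_l(tcp(hubat(-.085,zp),SYAW),feed=.08,max_force=6));st("run")
print(move_l(tcp(hubat(-.085,zp-.022),SYAW),feed=.06,max_force=4));hold(.2);st("near")
print(move_l(tcp(hubat(-.085,zp-.045),SYAW),feed=.012,max_force=2.5));hold(.2);o=st("contact")
print("bar z est",o["eef_pos"][2]+.019-GH+.086)
```

```text
False
run t 8.79 p [ 0.5064 -0.2118  0.2437] F [ 0.33 -0.22 -4.25] T [-0.12  0.07  0.03] op 0.0105
False
near t 9.51 p [ 0.507  -0.2121  0.2223] F [-0.11 -0.18 -1.96] T [-0.2   0.04  0.04] op 0.0105
True
contact t 10.72 p [ 0.5065 -0.2117  0.2105] F [ 2.16 -0.29  4.04] T [ 0.12 -0.3  -0.17] op 0.0106
bar z est 0.24965464813609511
```

```bash
cat >> h.py <<'E'
def xs(o): 
    ex,ey=frame(SYAW);return float((np.array(o["eef_pos"])[:2]-C0)@ex), float((np.array(o["eef_pos"])[:2]-C0)@ey+GL)
def rep(tag=""):
    o=observe();ex,ey=frame(SYAW);F=np.array(o["ft_force"]);x,y=xs(o)
    print(tag,"t %.2f"%o["time_s"],"x %.1f y %.1f z %.1f mm"%(x*1e3,y*1e3,o["eef_pos"][2]*1e3),"Fs %.1f %.1f %.1f"%(F[:2]@ex,F[:2]@ey,F[2]),"T",np.round(o["torque"],2));return F[:2]@ex,F[2],x
E
python3 - <<'E'
from h import *
ZT=observe()["eef_pos"][2]+.0006
def go(x,feed=.02,mf=10,dz=0):
    p=tcp(hubat(x,0),SYAW);p[2]=ZT+dz;r=move_l(p,feed=feed,max_force=mf);return r
rep("0");go(-.085);hold(.2);rep("raised")
for x in(-.076,-.070,-.064,-.058,-.052,-.048,-.045):
    r=go(x);hold(.1);f,fz,_=rep(f"{x} {r}")
    if f<-14 or fz>9 or r: break
E
```

```text
0 t 10.72 x -85.3 y -2.6 z 210.5 mm Fs 2.2 0.3 4.0 T [ 0.12 -0.3  -0.17]
raised t 11.18 x -85.1 y -2.7 z 210.9 mm Fs 0.2 0.5 2.0 T [ 0.16 -0.04  0.02]
-0.076 False t 11.88 x -75.9 y -2.9 z 211.1 mm Fs -0.8 -0.4 1.0 T [0.12 0.16 0.09]
-0.07 False t 12.43 x -69.7 y -2.8 z 211.1 mm Fs -1.1 -0.1 1.5 T [0.19 0.11 0.05]
-0.064 False t 12.97 x -64.7 y -2.7 z 210.8 mm Fs -4.9 0.4 2.4 T [0.37 0.67 0.37]
-0.058 False t 13.53 x -59.1 y -2.7 z 210.6 mm Fs -7.6 -0.4 3.8 T [0.44 0.87 0.49]
-0.052 False t 14.07 x -52.5 y -2.6 z 210.8 mm Fs -5.2 0.0 3.1 T [0.37 0.6  0.39]
-0.048 False t 14.53 x -48.4 y -2.7 z 210.8 mm Fs -5.2 -0.4 2.5 T [0.37 0.58 0.36]
-0.045 False t 14.93 x -45.4 y -2.7 z 210.9 mm Fs -5.0 0.8 2.8 T [0.35 0.54 0.33]
```

Run:
```python
from h import *
ZT=.2111
def go(x,feed=.02,mf=10):
    p=tcp(hubat(x,0),SYAW);p[2]=ZT;return move_l(p,feed=feed,max_force=mf)
for x in np.arange(-.0435,-.033,.0012):
    r=go(x);hold(.15);f,fz,_=rep(f"{x:.4f} {r}")
    if f<-13 or r: break
```

```text
-0.0435 False t 15.32 x -44.0 y -2.7 z 210.9 mm Fs -5.4 -0.4 2.0 T [0.37 0.5  0.38]
-0.0423 False t 15.72 x -42.8 y -2.7 z 210.9 mm Fs -5.3 0.8 2.2 T [0.42 0.62 0.34]
-0.0411 False t 16.12 x -41.7 y -2.7 z 210.8 mm Fs -6.4 0.6 3.0 T [0.4  0.64 0.41]
-0.0399 False t 16.52 x -39.6 y -2.7 z 211.2 mm Fs -2.5 0.5 2.4 T [0.23 0.13 0.07]
-0.0387 False t 16.93 x -38.6 y -2.8 z 211.1 mm Fs -2.5 -0.1 1.9 T [0.24 0.19 0.2 ]
-0.0375 False t 17.32 x -37.5 y -2.8 z 211.1 mm Fs -2.9 0.1 1.7 T [0.27 0.23 0.11]
-0.0363 False t 17.73 x -36.9 y -2.8 z 210.9 mm Fs -5.7 -0.9 2.2 T [0.31 0.62 0.35]
-0.0351 False t 18.12 x -36.6 y -2.8 z 210.6 mm Fs -8.6 -0.2 4.1 T [0.55 1.08 0.62]
-0.0339 False t 18.52 x -36.3 y -2.8 z 210.4 mm Fs -13.3 -1.2 5.7 T [0.69 1.49 0.81]
```

The keeper snapped at about x = −40 mm and the collar stopped the rim at about −37 mm, which fits the 3 mm play. I'll back off to mid-play, then ease the grip and release.

Run:
```python
from h import *
def go(x,z):
    p=tcp(hubat(x,0),SYAW);p[2]=z;return move_l(p,feed=.02,max_force=8)
go(-.0384,.2111);hold(.2);rep("mid")
gripper_to(.005,20);hold(.3);rep("soft")
im,d=get_image("side");b=cv2.resize(im[130:250,270:400],(780,600)[:2],interpolation=cv2.INTER_CUBIC)
cv2.imwrite("pics/seat.png",b[:,:,::-1])
```

```text
mid t 18.95 x -37.9 y -2.7 z 210.5 mm Fs 0.8 -1.4 4.5 T [ 0.14 -0.26 -0.04]
soft t 19.47 x -38.2 y -2.7 z 210.3 mm Fs 3.0 -2.1 5.5 T [-0.02 -0.42 -0.17]
```

View pics/seat.png

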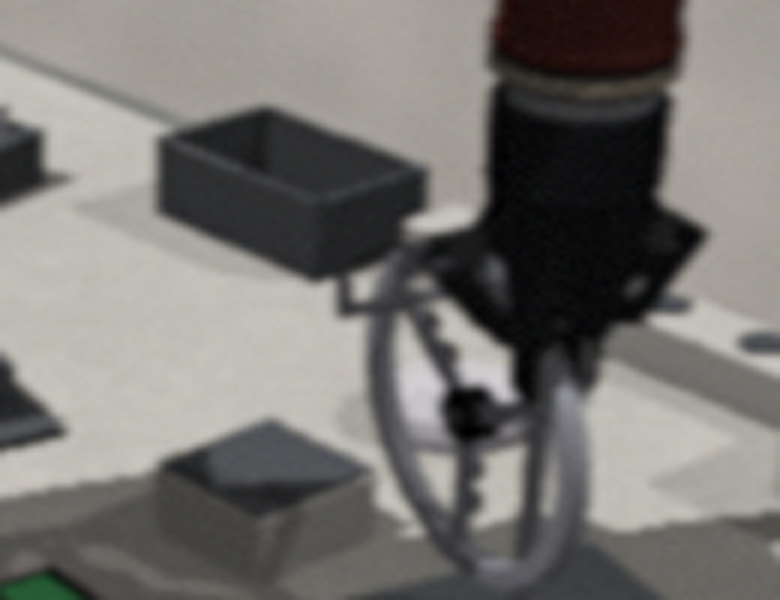

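The wheel hangs upright with its rim on the bar: hub at (470,410), tip at (343,295). I'll ease off the residual load and open the gripper.

Run:
```python
from h import *
p=tcp(hubat(-.0380,0),SYAW);p[2]=.2115
move_l(p,feed=.02);hold(.2);rep("eased")
gripper_to(.018);hold(.3);rep("open18")
gripper_to(.05);hold(.2);rep("open50")
im,d=get_image("side");b=cv2.resize(im[130:250,270:400],(780,600)[:2],interpolation=cv2.INTER_CUBIC)
cv2.imwrite("pics/rel.png",b[:,:,::-1])
```

```text
eased t 19.97 x -38.3 y -2.7 z 211.1 mm Fs 2.9 -0.3 2.2 T [-0.09 -0.34 -0.17]
open18 t 20.51 x -38.2 y -2.8 z 211.3 mm Fs 0.6 -0.3 -0.4 T [-0.    0.04  0.01]
open50 t 21.12 x -38.0 y -2.8 z 211.5 mm Fs 0.1 0.4 0.0 T [-0.    0.01 -0.02]
```

View pics/rel.png

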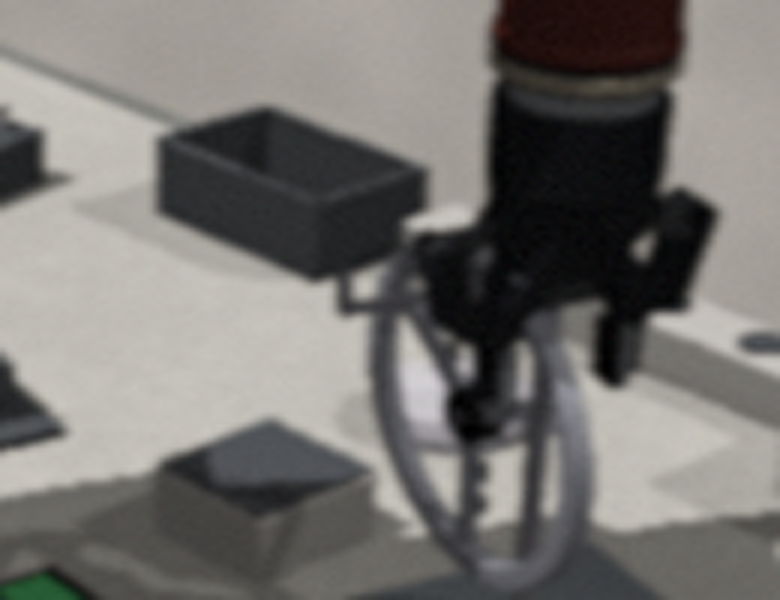

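The wheel hangs free on the bar, hub at (472,410), with the fingers clear on both sides. I'll retreat straight up, let it settle, and check it.

Run:
```python
from h import *
p=np.array(observe()["eef_pos"])
print(move_l(p+[0,0,.13],feed=.08,max_force=5));rep("up")
movep([.35,-.30,.36],rot(SYAW));hold(2.5);rep("away")
ex,ey=frame(SYAW);hub=hubat(-.038,ZB-.086);ims=[]
for i in range(2):
  for n in("top","side"):
    im,W=cloud(n);w=W.reshape(-1,3);w=w[~np.isnan(w[:,0])];ims.append(im)
    x=(w[:,:2]-hub[:2])@ex;y=(w[:,:2]-hub[:2])@ey;z=w[:,2]-hub[2];r=np.hypot(y,z)
    k=(np.abs(x)<.03)&(r<.108)&(r>.08)&((np.abs(y)>.03)|(z<0))
    A=np.c_[2*y[k],2*z[k],np.ones(k.sum())];s=np.linalg.lstsq(A,y[k]**2+z[k]**2,rcond=None)[0]
    pl=np.linalg.lstsq(np.c_[y[k],z[k],np.ones(k.sum())],x[k],rcond=None)[0]
    print(n,k.sum(),"hub off y,z mm",np.round(s[:2]*1e3,1),"R %.4f"%np.sqrt(s[2]+s[0]**2+s[1]**2),"plane",np.round(pl,4))
  if i==0: hold(1.5)
print("diff",[int(cv2.absdiff(ims[j],ims[j+2])[130:280,300:420].max()) for j in(0,1)])
a=cv2.resize(ims[2][140:280,320:440],(360,420),interpolation=cv2.INTER_CUBIC)
b=cv2.resize(ims[3][150:270,300:400],(350,420),interpolation=cv2.INTER_CUBIC)
cv2.imwrite("pics/fin.png",np.hstack([a,b])[:,:,::-1])
```

```text
False
up t 22.94 x -38.3 y -2.8 z 340.8 mm Fs -0.1 -0.4 0.5 T [-0.   -0.03 -0.  ]
away t 26.31 x -209.3 y -132.6 z 360.0 mm Fs 0.2 -0.0 0.3 T [0.04 0.01 0.01]
top 398 hub off y,z mm [1.3 6.9] R 0.0936 plane [0.0028 0.0005 0.0002]
side 739 hub off y,z mm [-3.  1.] R 0.0929 plane [ 0.007   0.004  -0.0025]
top 396 hub off y,z mm [1.3 7. ] R 0.0934 plane [0.0013 0.0017 0.0002]
side 733 hub off y,z mm [-2.9  1.1] R 0.0931 plane [ 0.0072  0.0016 -0.0025]
diff [10, 10]
```

View pics/fin.png

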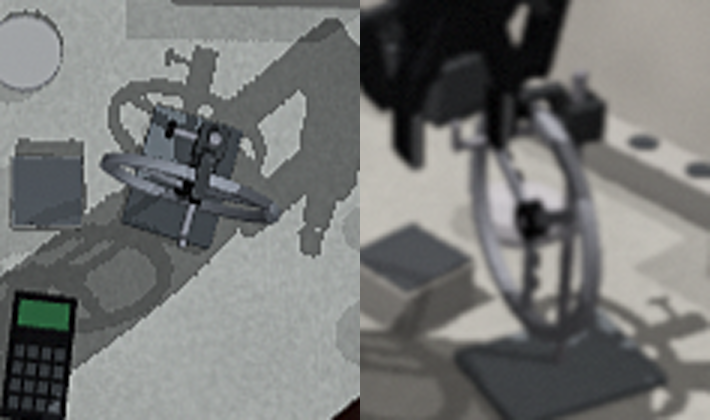

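The wheel hangs square on the hook between keeper and collar. The top crop shows its rim from (105,160) to (275,212) across the bracket. The two frames taken 1.5 s apart match to within 10 grey levels, and the arm is well clear.

```bash
python3 -c "
from plant import *
job_done();print(observe()['time_s'])"
```

```text
the job is handed in; nothing more can be done
the job is handed in; nothing more can be done
```

The wheel hangs locked on the J-hook between keeper and collar, released and still. I handed the job in at about 28 s of the 58 s allowed.

**What I did:** I gripped the rim on its −y side, about 45° from the top, and lifted it straight out of the rest. I passed it over the tip and lowered it until it touched, with the bar's top at about 0.250 m. I slid it under the keeper with 5 to 8 N. The resistance dropped at stand x ≈ −40 mm as the keeper snapped down, and the collar stopped the rim at about −37 mm. The highest sliding force was 13 N, against the collar. I backed off to the middle of the play, eased the load, opened the gripper and retreated upward.

**Last checks:**
- **Seating:** the wheel plane lies within 0.01 rad of the hook's normal and 0.0 to 2.5 mm from the expected seat position. The distance between snap and collar matches the 3 mm play.
- **Stillness:** two frames 1.5 s apart showed only image noise, and the wrist force was near zero.
- **Disagreements:** the two cameras differed by about 4 mm on the hub's sideways position (+1.3 and −3 mm) and by about 6 mm on its height (+7 and +1 mm). I put this down to each camera seeing only part of the rim.
- **Not checked directly:** the keeper itself was too small to see, so its snapping down is inferred from the forces. I did not measure the bystanders afterwards; the calculator and tip box look unmoved in the last picture, and the arm never came near the others.

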